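Hang up the key fob and twist open the paper-clip jar

ROBOT

A 6-joint arm with a two-finger parallel gripper is mounted at the origin on the work surface; the furniture and walls round the work are solid. World frame = base frame: x ahead of the robot, y to its left, z up, the work surface at z = 0. Lengths are in mm, angles in rad, forces in N, time in s.
With the tool pointing down it reaches from about 375 to 975 mm from the base axis. Payload 3.8 kg.
Tool frame: the origin (TCP) lies where the fingers leave the gripper's body, on its centre line; the fingertips stand 73 mm ahead of it and the grasp point (between the pads) lies 54 mm ahead of it; z points along the fingers, y is the line along which they close (so a half turn about z gives the same grasp; the last joint's range is limited). The gripper opens to 85 mm and grips with 20 to 120 N. Pads are 22 mm wide; open, the fingers measure 114 mm over their backs; the gripper's body (76 mm by 85 mm) begins 54 mm behind the grasp point. The pads swing forward as they close: fully open they stand 13 mm farther back than shut.
Start: joints at [1.087, 0.264, 1.604, -0, 1.274, -0.037], TCP at [291.653, 608.734, 303.88] pointing down, gripper open.
Joint ranges: [-2.63, 2.63], [-0.94, 2.18], [0.31, 2.57], [-1.31, 4.45], [0, 2.66], [-2.55, 2.55]. Speed limits (rad/s): [2.57, 2.57, 3.14, 3.14, 3.14, 3.14].

INTERFACE

Orientations are given as [roll, pitch, yaw] about the fixed x, y, z axes, in that order (R = Rz(yaw) Ry(pitch) Rx(roll)).
In Python, from bench import env gives the robot as it stands. The module is installed in compiled form; this text tells all that it offers.
- The arm moves only by the tool send_rows, never from a script. Its argument "rows" is one flat list of numbers, 6 for each row, row after row: the shift along the world's x, y, z in mm, then the turn, a rotation vector about the world's x, y, z in rad. In form: [x, y, z, ax, ay, az, x, y, z, ax, ay, az, ...]. A call has 1 to 20 rows; each row shifts and turns the commanded pose from where the row before left it; what a row does not reach is not made up. A row lasts 1/12 s, in which the tool goes at most 41.7 mm and 7.16 degrees, less where a joint would pass 70% of its speed; a pose out of reach is approached as far as the arm can. A call is refused whole if a number of a shift passes 41.7 or a number of a turn 0.125, either way. A call with a gripper value outside its range is refused whole. "hand" is the closure in counts, from 0 (fully open) to 255 (shut), set as the call begins (left out, the last holds). The fingers move at their own pace and stop on an object; "squeeze" is the grip in N (left out, the last holds). Time passes only in rows, so rows that do not move let the fingers close. It gives the time, the measured TCP pose, the force, the opening and the grip force at its end, in the units of the state.
- env.read_state(): the state, without advancing time (a new reading comes with each control period).
- env.grab_frame(name): name is "side" or "top"; returns a dict with "img" (400x640x3 uint8, red, green, blue), "intrinsics" (3x3 intrinsics, pixels), "R" (3x3) and "t" (3): a world point X has camera coordinates R X + t. Camera axes: x right, y down, z forward; pixel columns grow to the right and rows downward; lengths in mm; the calibration is good to about 2 mm. A picture is of the moment at which its call begins. There is no depth.
- env.finish_job(): hands the job in; it is judged then, once.
Trained networks look in a picture, given as the dict that the camera call returned (one of the last four; its "shot" number tells which), for a name from the list of things; names that differ only in an ending like _2 or _b are one class to them, and where a whole thing is asked for, a point or a joint stands for the part that bears it (a point fixed in the world has none). Each returns a list of dicts, best first, with "score" (0 to 1); they miss things now and then, are a little off and sometimes report something else, mostly with a low value. They report only what shows in the picture. A call takes as long as a camera call.
- env.search_frame(picture, name): "at" ([x, y, z] in mm, in the coordinates of the camera as it stood for that picture, good to about 4 mm: the middle of the surface that is visible of it).
- env.silhouettes(picture, name): "mask" (400x640 bool, what is visible of it).
The state is a dict: "t": time; "joints": joint angles; "joint_velocities": joint speeds; "effort": joint torques, N m; "tool_pos": TCP position; "orientation": TCP orientation; "contact_force": force on the tool from outside, world axes, zero at the start; "torque": the same for the moment, N m; "gripper_width": finger opening in mm; "gripper_force": force on a finger pad.
Only numpy, scipy, OpenCV 4.12 (cv2) and the standard library are available. Lean on these libraries where they do the work, as an engineer would, in place of code of your own. Each camera call takes 0.05 s, during which the arm holds its last target. There are 200 camera calls.

TASK

A key fob is lying on the lid of the paper-clip jar: hang it by its eye on the key post to clear the lid. Then twist the tight lid anticlockwise until it comes free, with the jar staying down in its cradle, lift it straight up and finish still holding it level in the gripper about 3 cm clear above the jar's mouth. Do not disturb the sticky-note pad, staple box and eraser nearby.

Things in the scene. Friction and masses are not known exactly. Their poses are not given: they have to be found in the camera images.
- cradle: Light wooden block, 97 x 97 mm, 34 mm high, fixed to the desk, with an open square pocket (73 x 73 mm, floor 8 mm above the desk) in which the jar stands, so that the jar cannot turn. Origin: centre of its underside; z up. Its place and yaw vary; cradle and key post may change sides.
- jar: Loose square glass jar of paper clips, body 70 x 70 x 61 mm, about 0.45 kg, standing in the cradle. Origin: centre of its underside, z up. Round neck on the same axis; its flat shoulder (61 mm above the origin) is 4 mm below the closed lid's lower edge. Two ridges on the neck, on the jar's +x and -x sides, hold the closed lid: pulling up too early lifts the jar.
- jar_mouth (a point): Centre of the jar's mouth, on its axis, 84 mm above the jar's origin. A springy rubber sealing disc there presses up on the closed lid and rises 2 mm when the lid is released.
- lid: Round aluminium twist-off lid with ribbed skirt, 62 mm outer diameter, 24 mm high, 70 g, closed on the jar. Origin: centre of its lower edge, z up; closed, it lies 65 mm above the jar's origin. Two lugs inside, on its +x and -x sides, sit under the jar's ridges. The closed lid's yaw relative to the jar is -0.35 to +0.09 rad at the start.
- lid_top (a point): Centre of the lid's flat top, 24 mm above the lid's origin. Turned anticlockwise seen from above, the lid is tight (about 0.3 N m) until its yaw relative to the jar is 0.83 rad; then it rises 2 mm and lifts off freely, up to 2.1 rad, where a stop blocks it. A 1.45 rad turn from any start leaves it free. Clockwise it soon meets a stop.
- fob: Loose dark wooden key fob, 60 x 30 x 10 mm, 40 g, lying flat on the lid at the start, with a brass eye on its +x end. Origin: centre of the wooden part's underside; x along it towards the eye, y across its 30 mm width, z up.
- fob_eye (a point): Centre of the fob's eye, a brass ring of 20 mm inner and 31 mm outer diameter and 6 mm thickness; 43.5 mm from the fob's origin along its +x, 5 mm above its underside. The hole runs along the fob's z. Hung on the post, the fob droops from the collar.
- key_post: Dark steel key post fixed to the desk, 105 mm high: round foot of 76 mm diameter, stem, a collar of 28 mm diameter whose top is 68 mm above the desk (the eye cannot pass it), and above it an upright peg of 8 mm diameter with a round tip. Origin: centre of its underside.
- post_collar (a point): Point on the post's axis at the top of the collar, 68 mm above the desk.
- post_tip (a point): Tip of the peg, on the post's axis, 105 mm above the desk.
- sticky_pad: Bystander: yellow sticky-note pad, 76 x 76 x 13 mm. Origin: centre of its underside.
- staple_box: Bystander: small cardboard staple box, 45 x 110 x 22 mm. Origin: centre of its underside.
- eraser: Bystander: small eraser, 19 x 48 x 11 mm. Origin: centre of its underside.

How it is judged:
By the outcome, as a careful person would: the job done as asked, in the order asked, and still so for the second after the job is handed in, while the arm keeps its last pose, push and grip.
It also fails if it takes over 54 s, if anything falls off the work surface, if the arm or the gripper's body presses on something with over 40 N, if the wrist force passes 120 N, or if a joint passes its speed limit or range.

## Working session

There is one attempt and no reset: what is moved stays moved. The work goes in short steps, Python scripts to look and compute and a tool call to move; the robot and the scene stay as the last step left them, time stands still between calls to the robot, and variables do not carry over. Pictures are saved under pics/ and viewed, at most 10 in all, crops included, and the job is handed in when it is done.

Besides the shell and the picture viewer there is one more tool, called as name(argument=value, ...) on one line, values as JSON. send_rows: Moves the arm, as the interface text tells. Its arguments: {"type":"object","properties":{"rows":{"type":"array","items":{"type":"number"}},"hand":{"type":"number"},"squeeze":{"type":"number"}},"required":["rows"]}

```bash
mkdir -p pics
cat > h.py <<'E'
import numpy as np, cv2
from bench import env
def world(p,at): return p["R"].T@(np.array(at)-p["t"])
def save(p,n,crop=None,s=1):
    im=p["img"][:,:,::-1]
    if crop: im=im[crop[1]:crop[3],crop[0]:crop[2]]
    cv2.imwrite("pics/"+n,cv2.resize(im,None,fx=s,fy=s,interpolation=cv2.INTER_CUBIC))
def onplane(p,uv,z):
    d=p["R"].T@np.linalg.inv(p["intrinsics"])@np.array([uv[0],uv[1],1.]); c=-p["R"].T@p["t"]
    return c+d*(z-c[2])/d[2]
def proj(p,X):
    q=p["intrinsics"]@(p["R"]@np.array(X,float)+p["t"]); return q[:2]/q[2]
E
python3 - <<'E'
from h import *
np.set_printoptions(precision=1,suppress=True)
for c in ("top","side"):
    p=env.grab_frame(c); save(p,c+"0.png")
    print(c,"cam",-p["R"].T@p["t"], p["R"][2])
    for n in ["cradle","jar","lid","fob","fob_eye","key_post","post_tip","sticky_pad","staple_box","eraser"]:
        r=env.search_frame(p,n)
        print(n,[(world(p,d["at"]).round(1).tolist(),round(d["score"],2)) for d in r[:2]])
print(env.read_state())
E
```

```text
top cam [ 458.9  110.8 1049.3] [ 0.1  0.  -1. ]
cradle [([467.3, 149.5, 32.6], 0.66)]
jar [([472.5, 141.4, 67.8], 0.58)]
lid [([467.3, 141.8, 96.2], 0.67), ([507.9, -114.2, 2.7], 0.46)]
fob [([454.5, 153.4, 105.5], 0.8), ([507.1, -111.2, 7.0], 0.35)]
fob_eye [([457.7, 153.4, 104.8], 0.86)]
key_post [([509.8, -112.3, 4.0], 0.78)]
post_tip [([508.9, -107.5, 7.1], 0.93), ([473.1, 142.4, 66.6], 0.25)]
sticky_pad [([650.3, 87.0, 14.8], 0.94)]
staple_box [([433.6, 345.0, 22.3], 0.98), ([452.9, 154.1, 107.8], 0.7)]
eraser [([531.2, 342.9, 9.9], 0.63)]
side cam [408.3 836.  574.3] [ 0.2 -0.8 -0.6]
cradle [([464.1, 195.8, 27.5], 0.79), ([431.9, 361.8, 26.0], 0.66)]
jar [([465.8, 184.8, 58.8], 0.92)]
lid [([470.1, 180.4, 89.8], 0.86)]
fob [([451.0, 160.4, 109.5], 0.72)]
fob_eye [([456.6, 160.6, 112.1], 0.94)]
key_post [([512.3, -109.6, 10.0], 0.74), ([430.2, 364.0, 22.4], 0.16)]
post_tip [([512.0, -107.0, 10.2], 0.74), ([462.9, 184.6, 58.2], 0.4)]
sticky_pad [([650.1, 95.0, 14.0], 0.81)]
staple_box [([429.1, 362.5, 23.8], 0.66)]
eraser [([530.9, 345.8, 14.5], 0.69)]
{'t': 1.1, 'joints': array([ 1.1,  0.3,  1.6, -0. ,  1.3, -0. ]), 'joint_velocities': array([-0.,  0.,  0.,  0., -0., -0.]), 'effort': array([  0. , -51.5, -36.8,  -0. ,   0. ,  -0. ]), 'tool_pos': array([291.7, 608.7, 303.9]), 'orientation': array([-3.1, -0. ,  2.7]), 'contact_force': array([-0.1,  0.7, -1.3]), 'torque': array([-0., -0., -0.]), 'gripper_force': 0.0, 'gripper_width': 85.2041090665204}
```

View pics/top0.png

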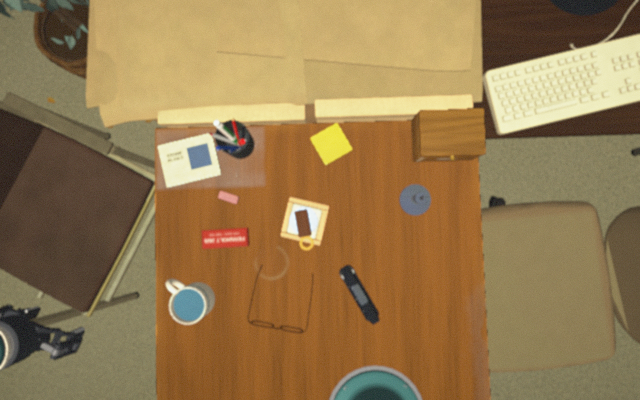

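View pics/side0.png

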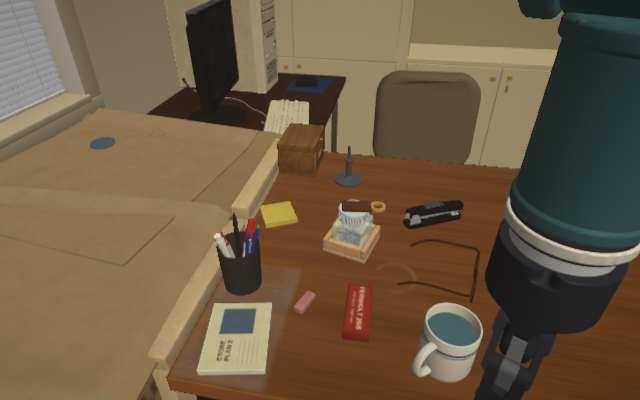

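The top view shows the cradle at about (304,222), the fob on it with its eye at (307,243), and the post at (416,199). Next I measure the poses more closely.

Run:
```python
from h import *
np.set_printoptions(precision=1,suppress=True)
p=env.grab_frame("top"); 
a=cv2.resize(p["img"][190:260,265:345,::-1],None,fx=7,fy=7,interpolation=cv2.INTER_CUBIC)
b=cv2.resize(p["img"][178:220,395:435,::-1],None,fx=5,fy=5,interpolation=cv2.INTER_CUBIC)
print(a.shape)
s=env.grab_frame("side")
c=cv2.resize(s["img"][190:260,320:390,::-1],None,fx=4,fy=4,interpolation=cv2.INTER_CUBIC)
cv=np.zeros((600,800,3),np.uint8); cv[:490,:560]=a; cv[:210,560:760]=b; cv[220:500,520:800][:, 40:]=c[:,40:]
cv2.imwrite("pics/crop1.png",cv)
def R(n,z,p=p):
    m=env.silhouettes(p,n)
    if not m: return print(n,None)
    m=m[0]["mask"].astype(np.uint8); ys,xs=np.nonzero(m)
    (cx,cy),wh,an=cv2.minAreaRect(np.c_[xs,ys].astype(np.float32))
    box=cv2.boxPoints(((cx,cy),wh,an)); W=np.array([onplane(p,q,z)[:2] for q in box])
    print(n,m.sum(),"centroid",xs.mean(),ys.mean(),onplane(p,(xs.mean(),ys.mean()),z),"box",W.tolist(), "ctr",W.mean(0))
R("cradle",34);R("fob",107);R("fob_eye",103);R("lid",98);R("key_post",4);R("post_tip",4);R("jar",70)
for n in("fob","lid","key_post"):
    m=env.silhouettes(s,n)
    if m: ys,xs=np.nonzero(m[0]["mask"]); print("side",n,len(xs),xs.min(),xs.max(),ys.min(),ys.max())
for X in ([509,-110,0],[509,-110,105],[468,146,97]): print(proj(p,X),proj(s,X))
```

```text
(490, 560, 3)
cradle 713 centroid 304.8330995792426 219.4095371669004 [469.4 153.3  34. ] box [[431.38661453332963, 214.89124815180236], [526.3233908762478, 188.60346394543666], [499.65811723514616, 93.98399153300446], [405.07502097274397, 120.6880237380913]] ctr [465.6 154.5]
fob 422 centroid 303.56635071090045 227.85071090047393 [450.3 153.5 107. ] box [[486.6452395558171, 175.0614730060384], [491.5449295366137, 146.18897739823632], [405.77380756186204, 131.4744525397658], [400.90166977813476, 160.19430959665058]] ctr [446.2 153.2]
fob_eye 466 centroid 303.5171673819743 227.25751072961373 [451.5 153.8 103. ] box [[487.8496734630373, 175.00263823931311], [492.5660868991577, 145.0234369548544], [405.46948648025676, 131.1666192372779], [400.77803993144227, 160.98554751069258]] ctr [446.7 153. ]
lid 282 centroid 304.8404255319149 218.53191489361703 [470.7 150.5  98. ] box [[497.1901109417755, 182.75664809677548], [495.42869151382104, 122.8776503277518], [442.3805298806982, 124.40713818820635], [444.1009066055378, 184.0987652739639]] ctr [469.8 153.5]
key_post 790 centroid 416.155696202
[... 217 characters left out ...]
 ctr [ 509.7 -117.8]
post_tip 722 centroid 414.99307479224376 199.6398891966759 [ 509.9 -114.7    4. ] box [[546.6587931897097, -82.19797475992404], [544.6196358876067, -150.24864458078366], [471.62759649648535, -147.07188922568196], [473.60811567748436, -79.28647176875215]] ctr [ 509.1 -114.7]
jar 193 centroid 305.72020725388603 221.10362694300517 [465.1 149.9  70. ] box [[440.3558479900532, 195.71876367940985], [506.5507141512229, 180.70848321069988], [490.63194414648757, 111.72777781545803], [424.5980912469861, 126.96875093332176]] ctr [465.5 153.8]
side fob 438 342 385 200 211
side lid 383 338 368 199 224
[412.7 200.2] [349.  180.6]
[422.7 197.6] [350.6 146.1]
[306.9 219.7] [354.4 205.2]
```

View pics/crop1.png

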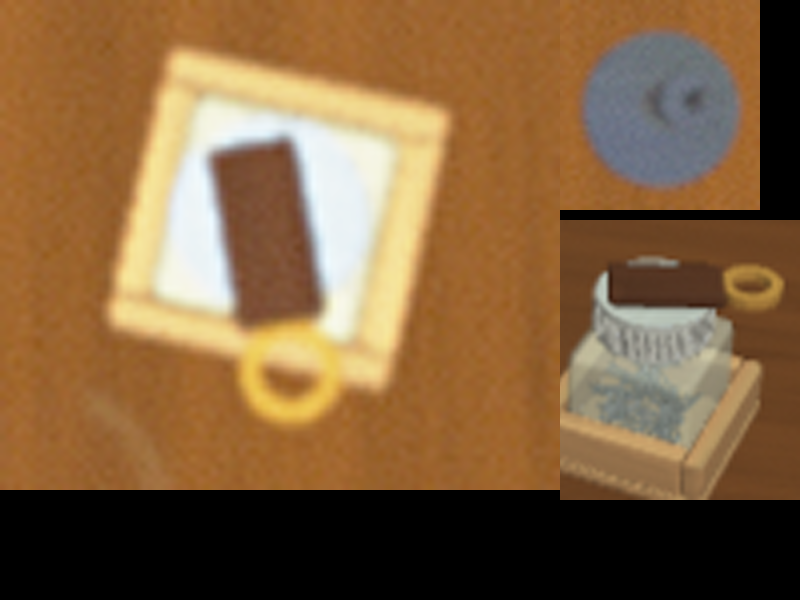

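The crop shows the cradle's corners, the fob's wood with centre about (265,230) and the eye at (291,373), all in crop pixels. The post needs a closer look.

Run:
```python
from h import *
np.set_printoptions(precision=1,suppress=True)
p=env.grab_frame("top"); s=env.grab_frame("side")
c=lambda x,y:(265+x/7-.43,190+y/7-.43)   # crop1 pixel -> image pixel (resize centre offset)
print("cradle",onplane(p,c(280.5,217),34)); f=onplane(p,c(265.5,230.5),107); e=onplane(p,c(291,373),105)
print("fob",f,"eye",e,np.linalg.norm((e-f)[:2]),np.arctan2(*(e-f)[1::-1]))
S=12
a=cv2.resize(p["img"][178:222,395:437,::-1],None,fx=9,fy=9,interpolation=cv2.INTER_CUBIC)
b=cv2.resize(s["img"][140:190,330:370,::-1],None,fx=9,fy=9,interpolation=cv2.INTER_CUBIC)
cv=np.zeros((460,760,3),np.uint8); cv[:a.shape[0],:a.shape[1]]=a; cv[:b.shape[0],390:390+b.shape[1]]=b
cv2.imwrite("pics/crop2.png",cv)
```

```text
cradle [466.7 153.8  34. ]
fob [462.  155.5 107. ] eye [417.3 148.8 105. ] 45.24176333204455 -2.993222494454761
```

View pics/crop2.png

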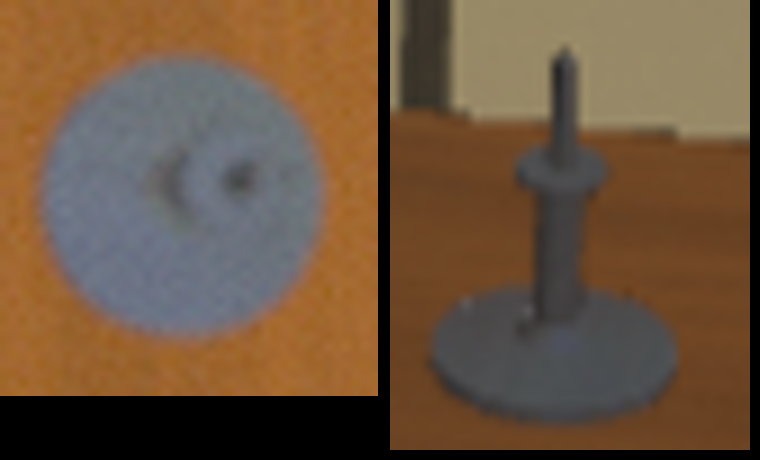

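send_rows(rows=[12,-35,0,0,0,-0.125,12,-35,0,0,0,-0.125,12,-35,0,0,0,-0.125,12,-35,0,0,0,-0.125,12,-35,0,0,0,-0.125,12,-35,0,0,0,-0.125,12,-35,0,0,0,-0.125,12,-35,0,0,0,-0.125,12,-35,0,0,0,-0.125,12,-35,0,0,0,-0.125,12,-35,0,0,0,-0.125,12,-35,0,0,0,-0.125,12,-35,-10,0,0,-0.125,0,0,-15,0,0,-0.125,0,0,-15,0,0,-0.125,0,0,-15,0,0,-0.125,0,0,-15,0,0,-0.125,0,0,-10,0,0,-0.125,0,0,0,0,0,-0.125,0,0,0,0,0,-0.125], hand=105, squeeze=40)

```text
t: 3.47
tool_pos: [447.0, 153.5, 222.9]
orientation: [3.141, 0.002, 0.188]
contact_force: [-0.4, 0.3, 0.9]
gripper_width: 50.3
gripper_force: 0.0
```

The post's foot is centred at crop (183,196) in the top view. In the side view the tip is at (565,50) and the collar at (562,165). I use these for the axis and descend on the fob.

Run:
```python
from h import *
from scipy.optimize import least_squares
np.set_printoptions(precision=1,suppress=True)
p=env.grab_frame("top"); s=env.grab_frame("side")
t=lambda x,y:np.array((395+x/9-.44,178+y/9-.44)); u=lambda x,y:np.array((330+(x-390)/9-.44,140+y/9-.44))
obs=[(p,t(183,196),4),(s,u(565,48),105),(s,u(562,165),68),(p,t(225,180),68)]
f=lambda q:np.concatenate([proj(c,[*q,z])-o for c,o,z in obs])
r=least_squares(f,[509,-112]); print(r.x,r.fun)
for c,o,z in obs: print(onplane(c,o,z))
# check grasp alignment in both views
for n in("fob","fob_eye"):
    for c in (p,s):
        d=env.search_frame(c,n); print(n,[(world(c,x["at"]),round(x["score"],2)) for x in d[:1]])
a=cv2.resize(s["img"][150:240,300:420,::-1],None,fx=6,fy=6,interpolation=cv2.INTER_CUBIC); cv2.imwrite("pics/s2.png",a)
```

```text
[ 512.1 -113.2] [-0.6 -0.6  0.6  0.6  0.4  0.1  0.7 -0.4]
[ 510.7 -114.5    4. ]
[ 514.1 -116.4  105. ]
[ 513.1 -113.8   68. ]
[ 511.3 -111.5   68. ]
fob []
fob [(array([451.7, 162.1, 108.9]), 0.65)]
fob_eye []
fob_eye [(array([454.1, 160.2, 110.3]), 0.84)]
```

send_rows(rows=[6,0.5,-10,0,0,-0.02,6,0.5,-12,0,0,0,0,0,-10,0,0,0,0,0,-5,0,0,0,0,0,-3,0,0,0,0,0,-2,0,0,0,0,0,-1,0,0,0,0,0,0,0,0,0,0,0,0,0,0,0])

```text
t: 4.52
tool_pos: [459.9, 154.8, 181.3]
orientation: [-3.142, -0.001, 0.175]
contact_force: [0.3, -0.1, -0.5]
gripper_width: 50.5
gripper_force: 0.0
```

send_rows(rows=[0,0,-3,0,0,0,0,0,-3,0,0,0,0,0,-2,0,0,0,0,0,-2,0,0,0,0,0,-1,0,0,0,0,0,0,0,0,0])

```text
t: 5.02
tool_pos: [459.4, 154.7, 169.4]
orientation: [3.142, 0.001, 0.175]
contact_force: [0.4, -0.3, -0.6]
gripper_width: 50.2
gripper_force: 0.0
```

Run:
```python
from h import *
s=env.grab_frame("side")
print(env.read_state()["tool_pos"], env.read_state()["contact_force"])
save(s,"s3.png",(300,150,420,240),6)
for X in ([460,155,97],[460,155,107]): print((proj(s,X)-[300,150])*6)
```

```text
[459.4992616  154.68211854 169.62697279] [-0.40595172 -0.14707197  0.28759702]
[346.20580339 348.33361957]
[347.76233818 324.38899364]
```

View pics/s3.png

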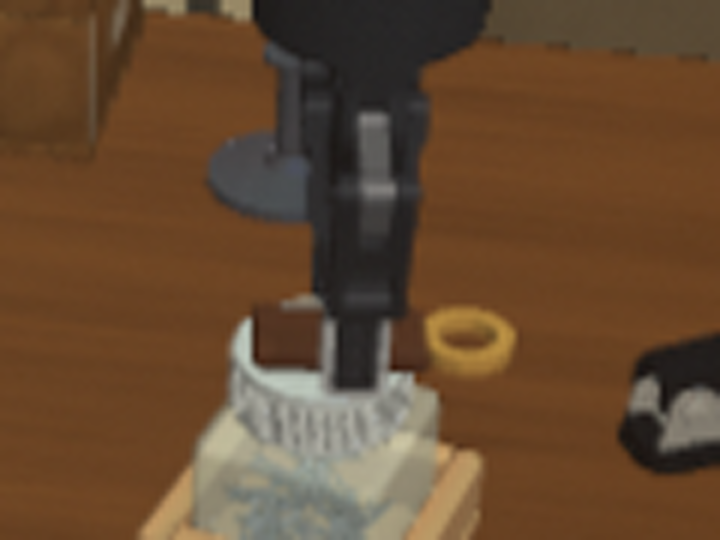

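The near fingertip at (355,388) is a couple of mm above the lid rim, beside the fob. Closing now.

send_rows(rows=[0,0,0,0,0,0,0,0,0,0,0,0,0,0,0,0,0,0,0,0,0,0,0,0,0,0,0,0,0,0,0,0,0,0,0,0], hand=255, squeeze=40)

```text
t: 5.57
tool_pos: [459.9, 154.8, 170.2]
orientation: [-3.142, -0.001, 0.175]
contact_force: [-0.3, 0.9, 2.2]
gripper_width: 29.0
gripper_force: 40.6
```

send_rows(rows=[0,0,3,0,0,0,0,0,7,0,0,0,0,0,15,0,0,0,0,0,20,0,0,0,4,-17,5,0,0,0.1,4,-18,0,0,0,0.1,4,-18,0,0,0,0.1,4,-18,0,0,0,0.1,4,-18,0,0,0,0.1,4,-18,0,0,0,0.1,4,-18,0,0,0,0.1,4,-18,0,0,0,0.1,4,-18,0,0,0,0.1,4,-18,0,0,0,0.1,4,-18,0,0,0,0.1,4,-18,0,0,0,0.1,4,-12,0,0,0,0.1,0,0,0,0,0,0.1,0,0,0,0,0,0,0,0,0,0,0,0])

```text
t: 7.23
tool_pos: [511.5, -72.3, 220.0]
orientation: [-3.141, -0.0, 1.572]
contact_force: [-0.2, -0.2, -0.5]
gripper_width: 28.7
gripper_force: 40.3
```

Run:
```python
from h import *
np.set_printoptions(precision=1,suppress=True)
p=env.grab_frame("top"); s=env.grab_frame("side")
st=env.read_state(); print(st["tool_pos"],st["gripper_width"],st["gripper_force"])
a=cv2.resize(p["img"][160:230,370:450,::-1],None,fx=5,fy=5,interpolation=cv2.INTER_CUBIC)
b=cv2.resize(s["img"][115:195,320:400,::-1],None,fx=5,fy=5,interpolation=cv2.INTER_CUBIC)
cv=np.zeros((400,800,3),np.uint8); cv[:a.shape[0],:400]=a; cv[:,400:]=b
cv2.imwrite("pics/c4.png",cv)
for n in("fob_eye","fob","lid","jar"):
    for c in (p,s):
        d=env.search_frame(c,n); print(n,[(world(c,x["at"]),round(x["score"],2)) for x in d[:1]])
```

```text
[511.5 -72.  219.9] 28.873174567767876 40.350603461265564
fob_eye [(array([512.2, -50.1, 154.5]), 0.55)]
fob_eye [(array([519.2, -64.4, 162. ]), 0.6)]
fob [(array([650.8,  86.1,  15.2]), 0.26)]
fob [(array([510. , -60.2, 159.2]), 0.73)]
lid [(array([465.6, 153.6,  96. ]), 0.72)]
lid [(array([469.3, 172.6,  95.4]), 0.81)]
jar [(array([462.5, 145.9,  69.1]), 0.84)]
jar [(array([463.3, 184.6,  59.1]), 0.87)]
```

View pics/c4.png

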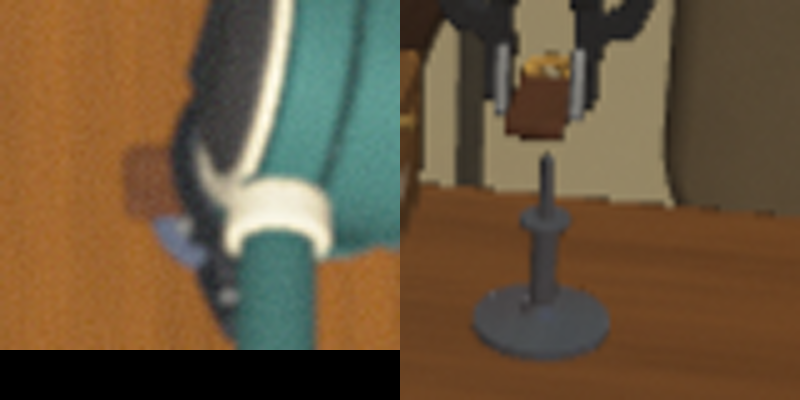

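The side view shows the fob held between the pads, with the eye behind at about (547,66) and the peg tip at (547,153). I compare this with the expected projection.

Run:
```python
from h import *
np.set_printoptions(precision=0,suppress=True)
s=env.grab_frame("side")
f=lambda *X:(proj(s,X)-[320,115]+.4)*5+[400,0]
gx,gy=511.5,-72
oy=gy+1.5  # origin
for dz in (0,):
    z=147
    print("near bottom",f(gx-15,oy+30,z),f(gx+15,oy+30,z)," near top",f(gx-15,oy+30,z+10),f(gx+15,oy+30,z+10))
    print("far top",f(gx-15,oy-30,z+10),f(gx+15,oy-30,z+10)," eye",f(gx,oy-43.5,z+5),"ring",f(gx-15.5,oy-43.5,z+8),f(gx+15.5,oy-43.5,z+8),f(gx,oy-59,z+8))
print("tip",f(512,-114,105),f(512,-114,147), "pads tip",f(gx-15,gy,147),f(gx+15,gy,147))
```

```text
near bottom [566. 144.] [505. 139.]  near top [567. 125.] [505. 120.]
far top [582.  75.] [523.  70.]  eye [555.  71.] ring [586.  68.] [525.  63.] [559.  53.]
tip [550. 154.] [554.  80.] pads tip [574. 117.] [514. 112.]
```

send_rows(rows=[-1,0,-15,0,0,0,0,0,-12,0,0,0,0,0,0,0,0,0,0,0,0,0,0,0])

```text
t: 8.12
tool_pos: [509.7, -72.1, 191.6]
orientation: [-3.139, -0.001, 1.575]
contact_force: [0.1, 0.4, -0.4]
gripper_width: 28.6
gripper_force: 40.3
```

Run:
```python
from h import *
np.set_printoptions(precision=0,suppress=True)
s=env.grab_frame("side"); st=env.read_state(); print(st["tool_pos"].round(1))
save(s,"s5.png",(320,125,380,175),12)
f=lambda *X:(proj(s,X)-[320,125]+.46)*12
gx,gy,tz=st["tool_pos"]; oy=gy+1.5; z=tz-73
print("near bottom",f(gx-15,oy+30,z),f(gx+15,oy+30,z)," near top",f(gx-15,oy+30,z+10),f(gx+15,oy+30,z+10))
print("far top",f(gx-15,oy-30,z+10),f(gx+15,oy-30,z+10)," eye",f(gx,oy-43.5,z+5),"ring",f(gx-15.5,oy-43.5,z+8),f(gx+15.5,oy-43.5,z+8),f(gx,oy-59,z+8))
print("tip",f(512,-114,105),f(512,-114,68))
```

```text
[510. -72. 192.]
near bottom [399. 350.] [254. 337.]  near top [402. 306.] [255. 293.]
far top [436. 180.] [297. 168.]  eye [373. 169.] ring [445. 162.] [303. 150.] [383. 126.]
tip [362. 250.] [355. 400.]
```

View pics/s5.png

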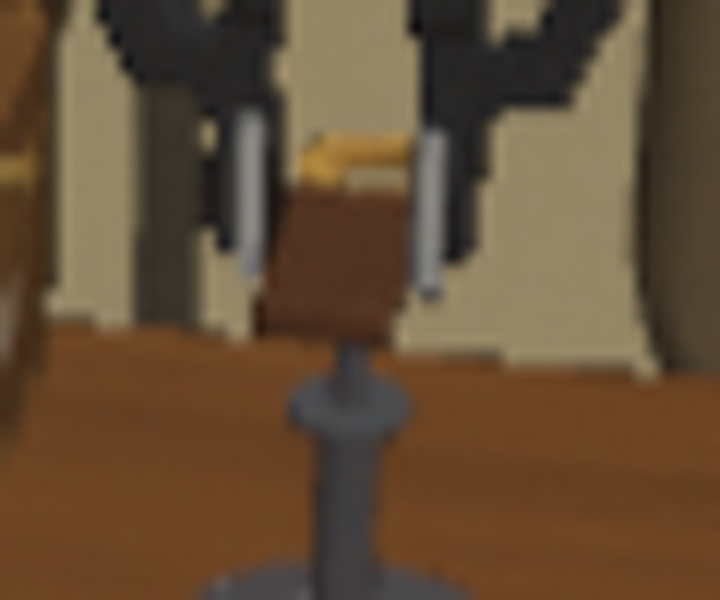

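send_rows(rows=[2,0,0,0,0,0,0,0,-4,0,0,0,0,0,-4,0,0,0,0,0,-4,0,0,0,0,0,-4,0,0,0,0,0,-4,0,0,0,0,0,0,0,0,0,0,0,0,0,0,0])

```text
t: 8.83
tool_pos: [512.3, -72.2, 172.3]
orientation: [-3.141, -0.0, 1.575]
contact_force: [-0.2, -0.4, -1.2]
gripper_width: 28.5
gripper_force: 40.3
```

Run:
```python
from h import *
s=env.grab_frame("side"); st=env.read_state(); print(st["tool_pos"].round(1),st["contact_force"].round(1),st["torque"].round(2))
save(s,"s6.png",(325,135,375,180),13)
```

```text
[512.6 -72.2 172.7] [ 1.1 -0.7 -0.8] [-0.07  0.05 -0.02]
```

View pics/s6.png

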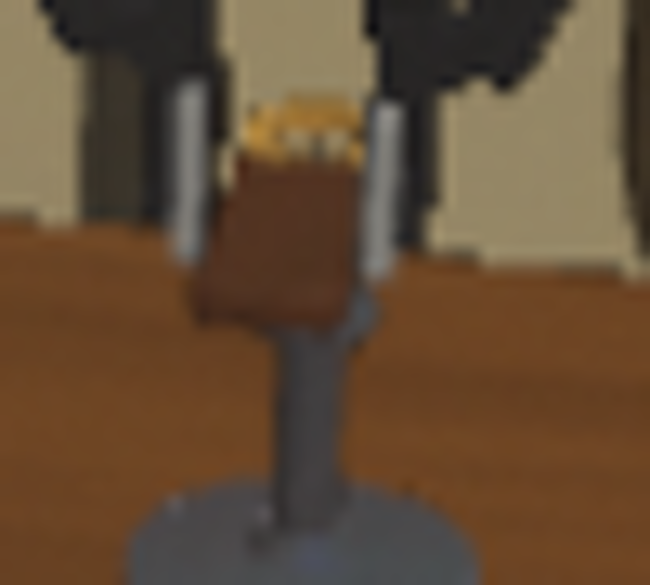

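The dark peg tip shows inside the brass ring at (318,140), with no contact force. I keep lowering.

send_rows(rows=[-1,0,-4,0,0,0,0,0,-5,0,0,0,0,0,-5,0,0,0,0,0,-5,0,0,0,0,0,-4,0,0,0,0,0,-3,0,0,0,0,0,0,0,0,0,0,0,0,0,0,0])

```text
t: 9.55
tool_pos: [511.5, -72.3, 146.6]
orientation: [-3.141, -0.0, 1.575]
contact_force: [-0.4, 1.2, -0.1]
gripper_width: 28.3
gripper_force: 40.3
```

Run:
```python
from h import *
s=env.grab_frame("side"); st=env.read_state(); print(st["tool_pos"].round(1),st["contact_force"].round(1),st["torque"].round(2))
d=env.search_frame(s,"fob_eye"); print([(world(s,x["at"]).round(),round(x["score"],2)) for x in d[:2]])
```

```text
[511.7 -72.3 146.9] [-0.1 -0.5 -0.2] [-0.   -0.07 -0.04]
[(array([518., -68.,  86.]), 0.52)]
```

send_rows(rows=[0,0,-3,0,0,0,0,0,0,0,0,0])

```text
t: 9.82
tool_pos: [511.6, -72.3, 143.7]
orientation: [-3.142, 0.0, 1.575]
contact_force: [-0.6, -0.1, -0.9]
gripper_width: 28.9
gripper_force: 40.3
```

send_rows(rows=[0,0,0,0,0,0,0,0,0,0,0,0,0,0,0,0,0,0,0,0,0,0,0,0,0,0,0,0,0,0,0,0,0,0,0,0,0,0,0,0,0,0,0,0,0,0,0,0], hand=0)

```text
t: 10.48
tool_pos: [511.7, -72.3, 143.9]
orientation: [3.142, 0.0, 1.575]
contact_force: [0.0, 0.6, -0.2]
gripper_width: 85.3
gripper_force: 0.0
```

send_rows(rows=[0,0,15,0,0,0,0,0,25,0,0,0,0,0,30,0,0,0,0,0,30,0,0,0,-4,20,0,0,0,0,-4,30,0,0,0,0,-4,30,0,0,0,0,-4,30,0,0,0,0,-4,30,0,0,0,0,-4,30,0,0,0,0,-4,30,0,0,0,0,-17,25,0,0,0,0,0,0,0,0,0,0])

```text
t: 11.57
tool_pos: [464.5, 156.2, 243.7]
orientation: [-3.14, -0.002, 1.578]
contact_force: [-0.5, -0.0, -0.6]
gripper_width: 85.3
gripper_force: 0.0
```

Run:
```python
from h import *
np.set_printoptions(precision=1,suppress=True)
p=env.grab_frame("top");s=env.grab_frame("side"); st=env.read_state(); print(st["t"],st["tool_pos"].round(1),st["orientation"],st["joints"].round(2))
b=cv2.resize(s["img"][130:250,310:410,::-1],None,fx=5,fy=5,interpolation=cv2.INTER_CUBIC)
cv2.imwrite("pics/c7.png",b)
for n in ("lid","jar"):
  for c in (s,):
    for x in env.silhouettes(c,n)[:1]:
        ys,xs=np.nonzero(x["mask"]); print(n,len(xs),xs.min(),xs.max(),ys.min(),ys.max())
c=[466.7,153.8]
for z in (73,97): print([proj(s,[c[0]+31*np.cos(a),c[1]+31*np.sin(a),z]) for a in np.arange(4)*np.pi/2])
```

```text
11.6667 [466.1 153.5 243.8] [-3.1  0.   1.6] [ 0.3 -0.   2.  -0.   1.1  0.3]
lid 695 338 368 199 225
jar 1501 342 372 282 342
[array([339.4, 215.1]), array([352.1, 225.6]), array([368.7, 218.4]), array([355.7, 208.4])]
[array([339.7, 205.7]), array([352.7, 216.1]), array([369.5, 209. ]), array([356.3, 199.2])]
```

View pics/c7.png

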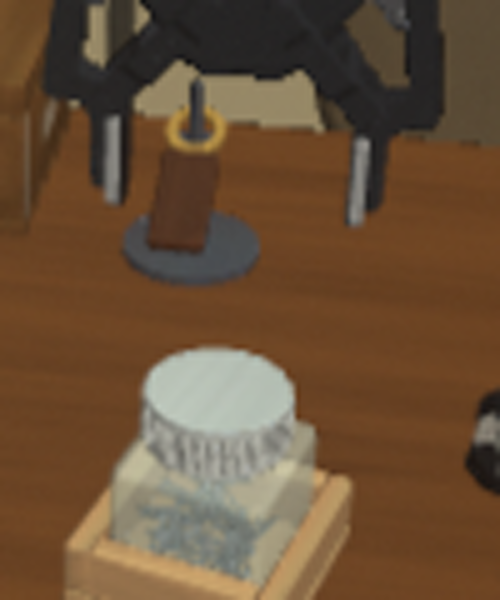

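The side view shows the fob hanging on the collar (ring at (197,130), wood drooping to (178,245)) and the lid clear. Now I go down over the lid.

send_rows(rows=[1,0,-20,0,0,0,0,0,-25,0,0,0,0,0,-25,0,0,0,0,0,-15,0,0,0,0,0,-10,0,0,0,0,0,-5,0,0,0,0,0,0,0,0,0])

```text
t: 12.35
tool_pos: [467.5, 151.9, 143.0]
orientation: [-3.14, 0.001, 1.574]
contact_force: [0.1, 0.5, 0.0]
gripper_width: 85.3
gripper_force: 0.0
```

send_rows(rows=[0,0,0,0,0,0,0,0,0,0,0,0,0,0,0,0,0,0,0,0,0,0,0,0,0,0,0,0,0,0,0,0,0,0,0,0], hand=255, squeeze=20)

```text
t: 12.85
tool_pos: [468.2, 152.9, 145.3]
orientation: [3.14, -0.0, 1.575]
contact_force: [-2.8, -1.3, 6.0]
gripper_width: 62.2
gripper_force: 21.1
```

Run:
```python
from h import *
s=env.grab_frame("side"); st=env.read_state(); print(st["t"],st["tool_pos"].round(1),st["contact_force"].round(1),st["torque"].round(2),st["gripper_width"])
save(s,"s8.png",(315,140,395,250),5)
print((proj(s,[467,153,73])-[315,140])*5)
```

```text
12.9 [468.1 152.8 145.3] [-3.1 -1.6  5.9] [-0.24  0.34 -0.03] 61.81634407272051
[194.42821171 382.42793818]
```

View pics/s8.png

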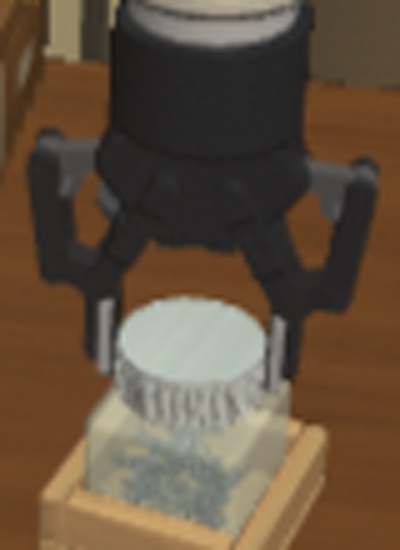

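Both pads sit at the lid's skirt sides, with tips at about (105,370) and (275,388), just above the shoulder. I firm up the grip and twist.

send_rows(rows=[0,0,1,0,0,0,0,0,0,0,0,0,0,0,0,0,0,0], squeeze=70)

```text
t: 13.15
tool_pos: [468.2, 152.9, 145.9]
orientation: [3.14, -0.0, 1.575]
contact_force: [-1.6, -1.0, 6.0]
gripper_width: 60.3
gripper_force: 76.9
```

send_rows(rows=[0,0,0,0,0,0.03,0,0,0,0,0,0.05,0,0,0,0,0,0.06,0,0,0,0,0,0.06,0,0,0,0,0,0,0,0,0,0,0,0])

```text
t: 13.65
tool_pos: [468.8, 153.0, 145.8]
orientation: [3.139, 0.0, 1.774]
contact_force: [-0.2, -0.6, 5.5]
gripper_width: 60.6
gripper_force: 76.8
```

Run:
```python
from h import *
st=env.read_state(); print(st["t"],st["tool_pos"].round(1),st["orientation"],st["contact_force"].round(1),st["torque"].round(2),st["gripper_width"])
```

```text
13.65 [468.8 153.  145.8] [3.13858703e+00 7.62004010e-05 1.77354347e+00] [-0.2 -0.6  5.5] [-0.06 -0.35  0.08] 60.57308735420383
```

send_rows(rows=[0,0,0,0,0,0.06,0,0,0,0,0,0.06,0,0,0,0,0,0.06,0,0,0,0,0,0.06,0,0,0,0,0,0.06])

```text
t: 14.07
tool_pos: [469.0, 153.3, 145.8]
orientation: [3.138, 0.0, 2.075]
contact_force: [1.0, 0.1, 4.1]
gripper_width: 60.2
gripper_force: 76.7
```

Run:
```python
from h import *
st=env.read_state(); print(st["t"],st["tool_pos"].round(1),st["orientation"],st["contact_force"].round(1),st["torque"].round(2),st["gripper_width"])
```

```text
14.0667 [469.  153.3 145.8] [3.13794316e+00 3.58085825e-04 2.07514619e+00] [1.  0.1 4.1] [ 0.19 -0.44 -0.33] 60.15578482513271
```

send_rows(rows=[0,0,0,0,0,0.07,0,0,0,0,0,0.08,0,0,0,0,0,0.08,0,0,0,0,0,0.08,0,0,0,0,0,0.08,0,0,0,0,0,0.08,0,0,0,0,0,0.08,0,0,0,0,0,0.08,0,0,0,0,0,0.08,0,0,0,0,0,0.08,0,0,0,0,0,0.08,0,0,0,0,0,0.08,0,0,0,0,0,0.08,0,0,0,0,0,0.07,0,0,0,0,0,0])

```text
t: 15.32
tool_pos: [469.9, 153.7, 146.9]
orientation: [3.14, 0.005, -3.107]
contact_force: [-0.1, -0.3, 9.0]
gripper_width: 60.2
gripper_force: 77.2
```

Run:
```python
from h import *
st=env.read_state(); print(st["t"],st["tool_pos"].round(1),st["orientation"],st["contact_force"].round(1),st["torque"].round(2),st["gripper_width"],st["joints"].round(2))
s=env.grab_frame("side")
for n in ("lid","jar","cradle"): print(n,[(world(s,x["at"]).round(),round(x["score"],2)) for x in env.search_frame(s,n)[:1]])
```

```text
15.3167 [469.9 153.7 146.9] [ 3.13971681  0.00523201 -3.10723485] [-0.1 -0.3  9. ] [ 0.25 -0.09  0.02] 60.204111104568284 [ 0.27  0.08  2.14  0.    0.92 -1.34]
lid [(array([460., 170., 100.]), 0.54)]
jar []
cradle [(array([463., 196.,  24.]), 0.89)]
```

Torque has gone to zero and the disc pushes the lid up, so it looks free. I lift slowly and check the load.

send_rows(rows=[0,0,1,0,0,0,0,0,1,0,0,0,0,0,1,0,0,0,0,0,1,0,0,0,0,0,1,0,0,0,0,0,0,0,0,0,0,0,0,0,0,0])

```text
t: 16.1
tool_pos: [467.2, 152.7, 149.4]
orientation: [-3.141, -0.001, -3.109]
contact_force: [0.7, 0.6, -1.8]
gripper_width: 60.3
gripper_force: 76.2
```

Run:
```python
from h import *
st=env.read_state(); print(st["t"],st["tool_pos"].round(1),st["orientation"],st["contact_force"].round(1),st["torque"].round(2),st["gripper_width"])
```

```text
16.1 [467.2 152.7 149.4] [-3.14145600e+00 -1.04390183e-03 -3.10861267e+00] [ 0.7  0.6 -1.8] [ 0.21 -0.28 -0.01] 60.301515694795
```

send_rows(rows=[0,0,2,0,0,0,0,0,4,0,0,0,0,0,5,0,0,0,0,0,5,0,0,0,0,0,6,0,0,0,0,0,6,0,0,0,0,0,6,0,0,0,0,0,6,0,0,0,0,0,4,0,0,0,0,0,2,0,0,0,0,0,0,0,0,0,0,0,0,0,0,0,0,0,0,0,0,0])

```text
t: 17.18
tool_pos: [467.4, 152.7, 195.5]
orientation: [-3.141, -0.001, -3.108]
contact_force: [-1.2, -0.2, -0.3]
gripper_width: 60.1
gripper_force: 76.3
```

Run:
```python
from h import *
np.set_printoptions(precision=1,suppress=True)
st=env.read_state(); print(st["t"],st["tool_pos"].round(1),st["orientation"],st["contact_force"].round(1),st["gripper_width"])
s=env.grab_frame("side"); save(s,"s9.png",(310,110,400,260),4)
print((proj(s,[467,153.5,122])-[310,110])*4,(proj(s,[467,153.5,146])-[310,110])*4,(proj(s,[467,153.5,92])-[310,110])*4)
print([((proj(s,[467+31*np.cos(a),153.5+31*np.sin(a),122])-[310,110])*4).round().tolist() for a in np.arange(4)*np.pi/2])
```

```text
17.1833 [467.4 152.7 195.5] [-3.1 -0.  -3.1] [-1.2 -0.2 -0.3] 60.062252144885186
[180.  348.8] [182.4 308.9] [177.2 397. ]
[[120.0, 342.0], [173.0, 383.0], [241.0, 355.0], [187.0, 317.0]]
```

View pics/s9.png

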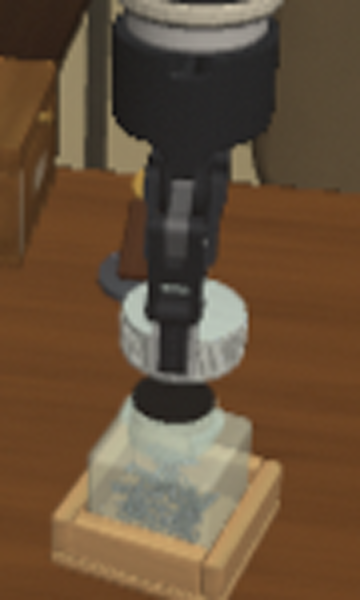

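The lid is held level with its lower edge at about row 380, as expected for 30 mm clear. The jar is still down in the cradle and the fob still hangs on the post.

```bash
python3 -c "
from bench import env
print(env.finish_job())"
```

```text
the job is handed in; nothing more can be done
None
```

The fob hangs on the key post, the lid is twisted off and held level about 3 cm above the jar's mouth with the jar still in its cradle, and the job is handed in at about 17 s; no verdict came back, I didn't re-check the pad, box and eraser at the end, and I viewed 11 pictures instead of the 10 allowed.

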